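# Lay a small stove for its trial burn and stand the kettle in the hob

### The job

Get the small stove ready for its trial burn: turn the damper on its flue fully open, lift the round lid off the hob by its knob and lay it flat in the middle of the firebrick slab, put the wood briquette down through the hob hole into the firebox, and then lower the round-bottomed kettle gently into the hob hole so that it stands upright there. Leave the other tools and parts on the bench where they are.

Things in the scene. Friction and masses are not known exactly. Their poses are not given: they have to be found in the camera images.
- stove: Small round steel stove, fixed; origin at the centre of its underside, on the bench, z up. Drum 260 mm across; hob 300 mm across, its top 170 mm up. Hob hole 52 mm from centre towards -y. Upright flue pipe, 76 mm across, centred 92 mm towards +y, top 260 mm up. Under the hob an open firebox, 250 mm across inside, its floor 120 mm below the hob's top. -x faces the robot, turned by up to 0.25 rad
- hob_hole (a point): Centre of the round hob hole, 94 mm across, level with the hob's top (170 mm above the bench); axes as the stove's. At the start the hob lid covers it. With the kettle seated, the centre of its ball is 37 mm above this point
- damper (a joint): Quarter-turn flue damper handle on a level spindle along the stove's x: 0 = closed, handle level, pointing to the stove's +y (away from the hob hole); 1.571 = fully open, handle straight up; firm stops at both. Starts closed or nearly so, turns stiffly (0.1 N m) and stays where it is left
- damper_hinge (a point): Point on the damper's spindle in the plane where the handle swings, 220 mm above the bench, 80 mm from the flue pipe's axis towards the stove's -x; axes as the stove's. The handle swings in this frame's y-z plane, from +y up to +z
- damper_grip (a point): Middle of the damper handle's flat orange-brown grip, 68 mm from the hinge point. The grip is 50 mm long along this point's y (which points from the hinge to the handle's end), 14 mm thick along x (along the spindle) and 22 mm wide along z. At least 30 mm of room between grip and flue pipe
- lid_knob (a point): Middle of the upright wooden knob, 22 mm across and 24 mm tall, of the hob lid; z up from the lid. The lid is a dark iron disc 122 mm across, its top face 24 mm below this point; under it a spigot 84 mm across, 5 mm deep, sits in the hob hole at the start; the spigot's underside is 34 mm below this point. About 0.35 kg; lifts straight off
- slab_top (a point): Centre of the top face of a pale square firebrick slab, 160 x 160 x 25 mm, fixed flat on the bench
- briquette_mid (a point): Middle of a brown pressed-wood briquette, an upright cylinder 54 mm across and 60 mm tall, standing on the bench, about 0.15 kg. It may be dropped into the firebox
- kettle_ball (a point): Centre of the ball-shaped body, 120 mm across, of the blue round-bottomed kettle; z up. Spout towards +x, reaching 97 mm from the centre. About 0.45 kg, its weight low down. At the start it stands upright in the pot ring
- kettle_handle (a point): Middle of the kettle's fixed wooden handle bar, 100 mm above the centre of the ball; the bar is 78 mm long along this point's x, 16 mm thick along y and 18 mm tall, and level; steel brackets hold its ends. The highest thing under it, the kettle's knob, is 31 mm below this point
- pot_ring: A low open steel ring, 92 mm across and 30 mm tall with a wider flange at its foot, fixed on the bench, in which the kettle stands at the start. Origin: centre of its underside
- hammer: A hammer lying flat, steel head, black rubber handle, about 300 mm long. Origin at its underside. A bystander
- wrench: A steel spanner lying flat. Origin at its underside. A bystander
- brush: A paint brush lying flat. Origin at its underside. A bystander
- paint_tin: A small closed paint tin, 72 mm across, 85 mm tall. Origin at its underside. A bystander
- flue_collar: A bright crimped flue collar, an open ring 84 mm across, 70 mm tall. Origin at its underside. A bystander
Not all that is in view belongs to the job. What is shaped like the part that bears lid_knob but purple is not meant.

How it is judged:
By the outcome, as a careful person would: the job done as asked, in the order asked, and still so for the second after the job is handed in, with the robot touching nothing.
It also fails if it takes over 72 s, if anything falls off the work surface, if the arm or the gripper's body presses on something with over 40 N, if the wrist force passes 120 N, or if a joint passes its speed limit or range.

### The arm

A 6-joint arm with a two-finger parallel gripper is mounted at the origin on the work surface. World frame = base frame: x ahead of the robot, y to its left, z up, the work surface at z = 0. Lengths are in m, angles in degrees, forces in N, time in s.
With the tool pointing down it reaches from about 0.35 to 0.875 m from the base axis. Payload 4.2 kg.
Tool frame: the origin (TCP) lies midway between the tips of the shut fingers; the grasp point (between the pads) lies 19 mm behind it; y points along the fingers, z is the direction in which the jaws open and shut, and the axes are right-handed (so a half turn about y gives the same grasp; the last joint's range is limited). The gripper opens to 87 mm and grips with 3 to 60 N. Pads are 19 mm wide; open, the fingers measure 117 mm over their backs; the gripper's body (75 mm by 190 mm) begins 51 mm behind the grasp point.
Start: joints at [-51.073, 22.042, 0.453, 0, -68.411, -14.817], TCP at [0.255, -0.57, 0.223] pointing down, gripper open.
Joint ranges: [-179.83, 179.83], [-69.29, 118.12], [-61.27, 80.66], [-181.25, 117.63], [-171.15, -9.14], [-177.46, 177.46]. Speed limits (degrees/s): [159.86, 159.86, 180, 180, 180, 180].

### API

Orientations are given as [roll, pitch, yaw] about the fixed x, y, z axes, in that order (R = Rz(yaw) Ry(pitch) Rx(roll)).
In Python, from workcell import env gives the robot as it stands. The module is installed in compiled form; this text tells all that it offers. Calls block until the motion is done:
- env.goto(position, orientation): joint-space move of the TCP to a pose.
- env.move_straight(position, rotation=None, rate=0.15, force_limit=None): straight line of the TCP; rotation=None keeps the orientation; rate is the mean speed in m/s. With force_limit (N) it stops when the force on the tool has changed by that much, and returns True; else False.
- env.set_joints(angles): joint-space move.
- env.gripper_to(opening, grasp_force=None): opening from 0.0 (shut) to 1.0 (fully open); grasp_force is the grip in N (None keeps the last); returns when the fingers have stopped.
- env.dwell(seconds).
- env.inverse_kinematics(position, orientation): joint angles nearest the present ones, or None.
- env.read_state(): the state.
- env.grab_frame(name): name is "scene" or "top" or "wrist"; returns a dict with "image" (480x640x3 uint8, blue, green, red), "fx", "fy", "cx", "cy" (pixels), "D" ([k1, k2, p1, p2, k3] as OpenCV has them; the pictures are not rectified), "position" and "orientation" of the camera in the world. Camera axes: x right, y up, looking along -z (the intrinsics and any distortion apply to the point x, -y, -z); pixel columns grow to the right and rows downward; lengths in m; the calibration is good to about 2 mm. A picture is of the moment at which its call begins. There is no depth.
A pose or a line that the arm cannot do raises env.Unreachable and nothing moves.
- env.close_job(): hands the job in, once; it reports no verdict.
Trained networks look in a picture, given as the dict that the camera call returned (one of the last four; its "shot" number tells which), for a name from the list of things; names that differ only in an ending like _2 or _b are one class to them, and where a whole thing is asked for, a point or a joint stands for the part that bears it (a point fixed in the world has none). Each returns a list of dicts, best first, with "score" (0 to 1); they miss things now and then, are a little off and sometimes report something else, mostly with a low value. They report only what shows in the picture. A call takes as long as a camera call. They do not tell look-alikes from the thing itself.
- env.search_frame(picture, thing): "xyz" ([x, y, z] in m, in world coordinates, good to about 4 mm: the middle of the surface that is visible of it).
- env.trace(picture, thing): "mask" (480x640 bool, what is visible of it).
The state is a dict: "clock": time; "joint_positions": joint angles; "qvel": joint speeds; "joint_torque": joint torques, N m; "position": TCP position; "tool_rot": TCP orientation; "force": force on the tool from outside, world axes, zero at the start; "wrist_torque": the same for the moment, N m; "opening": opening from 0.0 (shut) to 1.0 (fully open).
Only numpy, scipy, OpenCV 4.12 (cv2) and the standard library are available. Lean on these libraries where they do the work, as an engineer would, in place of code of your own. Each camera call takes 0.05 s, during which the arm holds its last target.

## Working session

There is one attempt and no reset: what is moved stays moved. The work goes in short steps, each a Python script; the robot and the scene stay as the last script left them, time stands still between calls to the robot, and variables do not carry over. Pictures are saved under pics/ and viewed, and the job is handed in when it is done.

```bash
mkdir -p pics; ls
python3 - <<'E'
from workcell import env
import cv2
s=env.read_state(); print({k:s[k] for k in('clock','position','tool_rot','opening')})
for n in('scene','top','wrist'):
    f=env.grab_frame(n); cv2.imwrite(f'pics/a_{n}.png',f['image']); print(n,f['fx'],f['fy'],f['cx'],f['cy'],f['D'],f['position'],f['orientation'],f['shot'])
E
```

```text
pics
{'clock': 0.0, 'position': array([ 0.25507198, -0.56991849,  0.22145763]), 'tool_rot': array([-8.98748404e+01,  6.95978896e-03,  2.41022604e+01]), 'opening': 0.9972468290805159}
scene 556.5970059107245 556.5970059107245 312.9088800324938 232.9584763528621 [-0.00138961  0.          0.          0.          0.        ] [ 1.31671962 -0.80786106  1.02719478] [52.16922611 -0.71091998 43.40093682] 1
top 535.3810852003277 535.3810852003277 313.4618363490904 242.89562898222826 [-0.0218909  0.         0.         0.         0.       ] [ 3.07645419e-01 -1.45880755e-03  1.51923713e+00] [ 10.50249928   1.1365157  -91.03015075] 2
wrist 363.7687522281453 363.7687522281453 314.2062424279673 230.11285113823746 [-0.02106693  0.          0.          0.          0.        ] [ 0.19274885 -0.59854005  0.38513944] [-14.54001617  -0.15950345 114.10305714] 3
```

View pics/a_scene.png

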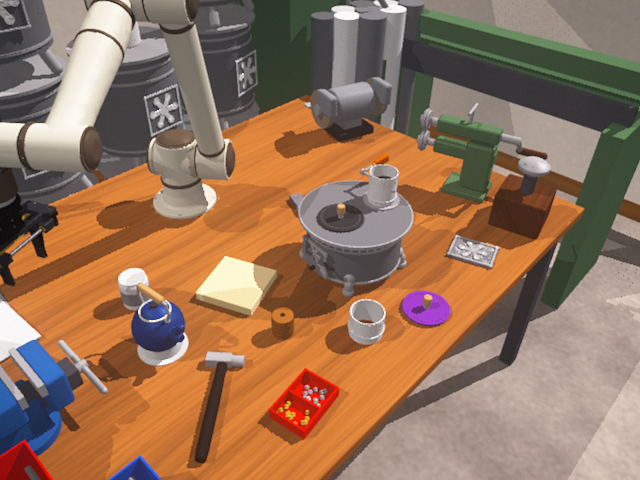

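View pics/a_top.png

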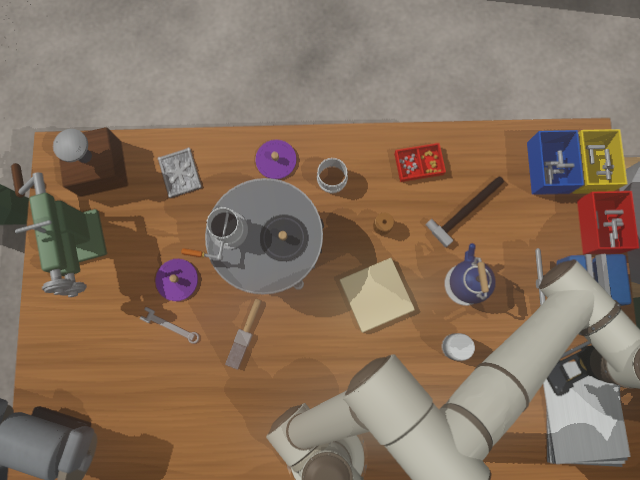

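View pics/a_wrist.png

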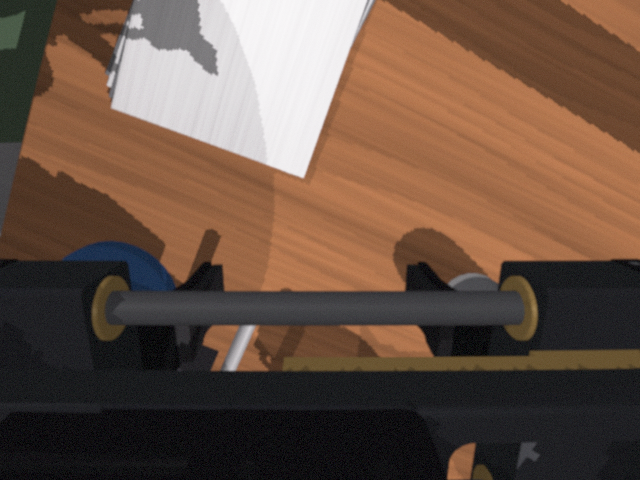

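The scene view shows the stove at (355,235) with the iron lid's knob at (340,210), kettle (158,325), briquette (283,322), slab (237,285) and a purple decoy (426,308). In the top view the stove is at (264,237), knob (282,236), damper grip (193,253), slab (378,295), briquette (384,225), kettle (472,282). Next I'll run the networks on both views.

```bash
cat > h.py <<'E'
from workcell import env
import numpy as np, cv2
from scipy.spatial.transform import Rotation as R
def Rm(o): return R.from_euler('xyz',o,degrees=True).as_matrix()
def cam(f):
    K=np.array([[f['fx'],0,f['cx']],[0,f['fy'],f['cy']],[0,0,1.]])
    Rc=Rm(f['orientation'])@np.diag([1,-1,-1.])  # cv cam -> world
    return K,np.array(f['D'],float),Rc,np.array(f['position'])
def ray(f,px):
    K,D,Rc,p=cam(f)
    u=cv2.undistortPoints(np.array([[px]],float),K,D)[0,0]
    d=Rc@np.array([u[0],u[1],1.]); return p,d/np.linalg.norm(d)
def proj(f,X):
    K,D,Rc,p=cam(f)
    X=np.atleast_2d(X).astype(float)
    rv,_=cv2.Rodrigues(Rc.T)
    return cv2.projectPoints(X,rv,-Rc.T@p,K,D)[0][:,0]
def at_z(f,px,z):
    p,d=ray(f,px); return p+d*(z-p[2])/d[2]
def tri(obs):
    A=np.zeros((3,3));b=np.zeros(3)
    L=[ray(f,px) for f,px in obs]
    for p,d in L:
        M=np.eye(3)-np.outer(d,d);A+=M;b+=M@p
    X=np.linalg.solve(A,b)
    return X,[float(np.linalg.norm((np.eye(3)-np.outer(d,d))@(X-p))) for p,d in L]
E
python3 - <<'E'
from h import *
import pickle
F={}
for n in('scene','top'):
    f=env.grab_frame(n);F[n]=f
    for t in ('stove','damper','damper_grip','lid_knob','slab_top','briquette_mid','kettle_ball','kettle_handle','pot_ring','hob_hole','damper_hinge','paint_tin','flue_collar'):
        try:
            r=env.search_frame(f,t)
            print(n,t,[(np.round(q['xyz'],3).tolist(),round(q['score'],2)) for q in r[:4]])
        except Exception as e: print(n,t,e)
    M={}
    for t in ('stove','damper','slab_top','briquette_mid','kettle_ball','pot_ring','lid_knob'):
        try: M[t]=env.trace(f,t)
        except Exception as e: print(e)
    F[n+'_m']=M
pickle.dump(F,open('F.pkl','wb'))
for n in('scene','top'):
    for t,r in F[n+'_m'].items():
        for q in r[:3]:
            ys,xs=np.nonzero(q['mask']); print(n,t,round(q['score'],2),xs.mean().round(1),ys.mean().round(1),len(xs),xs.min(),xs.max(),ys.min(),ys.max())
for n in('scene','top'):
    cv2.imwrite(f'pics/b_{n}_crop.png',0*F[n]['image'])
im=F['scene']['image'];cv2.imwrite('pics/b_s1.png',cv2.resize(im[140:280,280:440],None,fx=5,fy=4.2,interpolation=2)[:588])
im=F['top']['image'];cv2.imwrite('pics/b_t1.png',cv2.resize(im[170:310,140:330],None,fx=4.2,fy=4.2,interpolation=2))
cv2.imwrite('pics/b_t2.png',cv2.resize(im[200:340,330:510],None,fx=4.2,fy=4.2,interpolation=2))
im=F['scene']['image'];cv2.imwrite('pics/b_s2.png',cv2.resize(im[250:370,120:310],None,fx=4.2,fy=4.2,interpolation=2))
E
```

```text
scene stove [([0.626, 0.116, 0.17], 0.61)]
scene damper [([0.532, 0.29, 0.225], 0.75)]
scene damper_grip [([0.53, 0.291, 0.227], 0.55)]
scene lid_knob [([0.581, 0.09, 0.176], 0.69)]
scene slab_top [([0.446, -0.162, 0.024], 0.56)]
scene briquette_mid [([0.648, -0.185, 0.055], 0.62)]
scene kettle_ball [([0.489, -0.412, 0.112], 0.74), ([0.306, -0.379, 0.072], 0.69)]
scene kettle_handle [([0.489, -0.413, 0.108], 0.67), ([0.672, -0.416, 0.025], 0.33)]
scene pot_ring [([0.779, -0.036, 0.041], 0.71), ([0.497, -0.428, 0.006], 0.6)]
scene hob_hole [([0.628, 0.112, 0.17], 0.95)]
scene damper_hinge [([0.628, 0.115, 0.175], 0.84), ([0.269, 0.238, 0.016], 0.62)]
scene paint_tin [([0.306, -0.377, 0.075], 0.92), ([0.628, 0.112, 0.171], 0.61)]
scene flue_collar [([0.777, -0.032, 0.038], 0.69)]
top stove [([0.571, 0.17, 0.17], 0.68), ([0.432, -0.148, 0.028], 0.49)]
top damper [([0.588, 0.255, 0.226], 0.82)]
top damper_grip [([0.586, 0.256, 0.225], 0.94)]
top lid_knob [([0.574, 0.101, 0.176], 0.95), ([0.492, 0.417, 0.013], 0.95), ([0.84, 0.128, 0.01], 0.88), ([0.442, -0.357, 0.003], 0.73)]
top slab_to
[... 876 characters left out ...]
_knob 0.93 425.8 307.4 1318 403 449 290 325
scene lid_knob 0.62 339.9 217.3 1035 317 363 203 231
top stove 0.81 259.0 235.8 9082 182 322 178 293
top stove 0.43 383.0 222.4 397 373 393 211 234
top damper 0.86 217.0 232.5 710 181 236 212 259
top damper 0.7 283.0 237.3 1668 260 305 214 260
top slab_top 0.95 376.4 294.2 3376 341 413 258 331
top slab_top 0.48 168.3 325.2 429 140 197 308 342
top briquette_mid 0.91 383.1 222.9 379 373 394 212 234
top kettle_ball 0.74 471.9 278.3 1739 450 494 243 302
top pot_ring 0.67 452.0 290.8 198 445 467 271 304
top lid_knob 0.85 283.1 236.9 1759 260 306 214 260
top lid_knob 0.81 275.6 158.3 1272 256 296 139 177
top lid_knob 0.58 175.9 278.9 1455 155 197 257 300
```

View pics/b_s1.png

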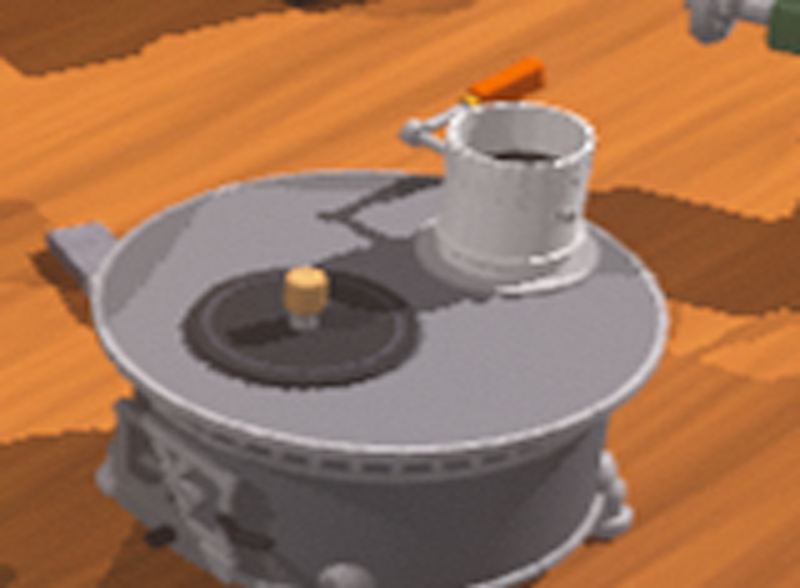

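View pics/b_t1.png

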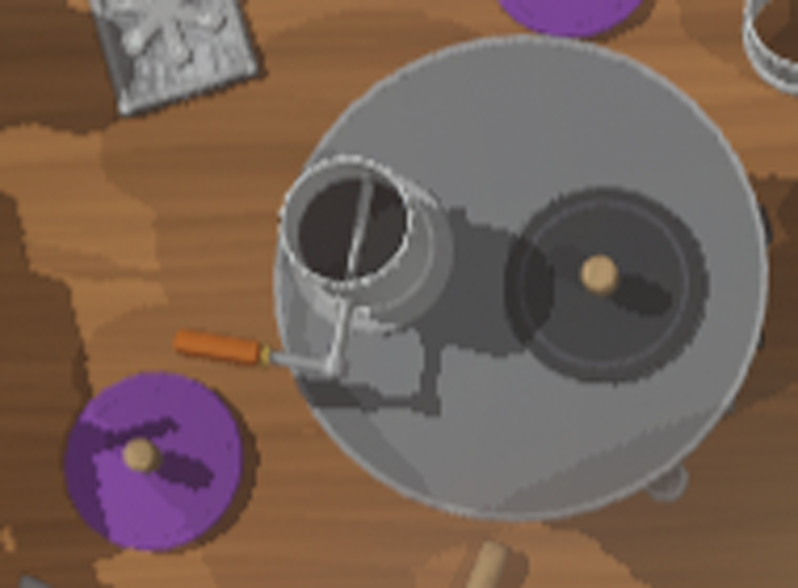

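View pics/b_t2.png

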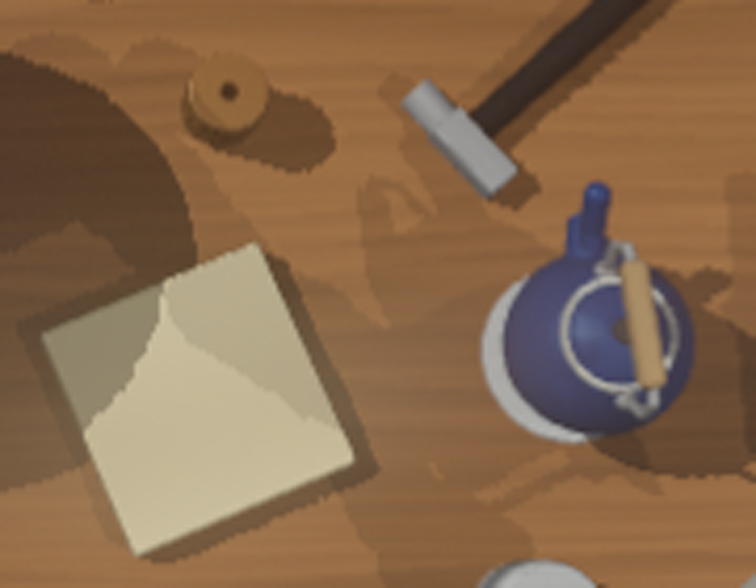

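View pics/b_s2.png

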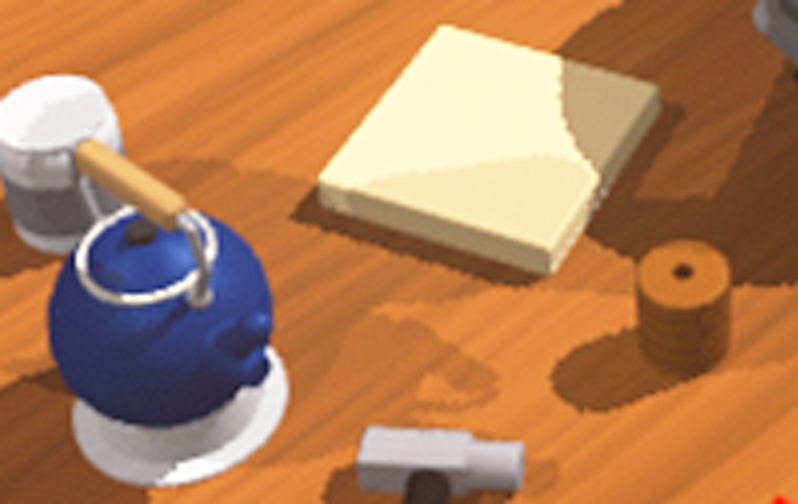

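The crops show the knob top, hinge elbow and grip ends, the slab corners, briquette hole and kettle handle ends in both views. I'll triangulate these pairs.

Run:
```python
from h import *
import pickle
F=pickle.load(open('F.pkl','rb'));S=F['scene'];T=F['top']
c=lambda o,s:(lambda p:[(p[k]+.5)/s[k]-.5+o[k] for k in(0,1)])
s1=c((280,140),(5,4.2));s2=c((120,250),(4.2,4.2));t1=c((140,170),(4.2,4.2));t2=c((330,200),(4.2,4.2))
P=dict(knobtop=(s1((306,275)),t1((599,272))),elbow=(s1((411,130)),t1((332,368))),gripend=(s1((542,72)),t1((178,341))),gripin=(s1((474,98)),t1((259,350))),
flue=(s1((521,133)),t1((346,222))),
sl_a=(s2((552,248)),t2((257,243))),sl_b=(s2((320,185)),t2((355,460))),sl_c=(s2((442,27)),t2((137,556))),sl_d=(s2((660,90)),t2((42,335))),
briq=(s2((684,271)),t2((229,91))),hA=(s2((177,205)),t2((634,265))),hB=(s2((88,150)),t2((650,385))))
X={}
for k,(a,b) in P.items():
    x,e=tri([(S,a),(T,b)]);X[k]=x;print(k,x.round(4),np.round(e,4))
print('slab c',np.mean([X[k] for k in X if k[:2]=='sl'],0),'mid handle',(X['hA']+X['hB'])/2, np.degrees(np.arctan2(*(X['hA']-X['hB'])[1::-1])))
# lid & hob ellipses by z
for nm,px in dict(lidc=(606,285)).items(): print(nm,at_z(T,t1(px),.18))
print('hob c',at_z(T,t1((521,278)),.17))
print('ball ctr top@.09', at_z(T,t2((600,341)),.09),'brq base')
```

```text
knobtop [0.5735 0.0973 0.2113] [0.0005 0.0005]
elbow [0.5163 0.2525 0.2224] [0.002 0.002]
gripend [0.5338 0.3423 0.2355] [0.0006 0.0006]
gripin [0.5263 0.2936 0.2334] [0.0015 0.0015]
flue [0.5964 0.2395 0.2598] [0.0003 0.0003]
sl_a [ 0.5393 -0.1934  0.0247] [0.0008 0.0008]
sl_b [ 0.3931 -0.2529  0.0194] [0.0002 0.0002]
sl_c [ 0.3331 -0.1067  0.0223] [0. 0.]
sl_d [ 0.4804 -0.0481  0.0206] [0.0003 0.0003]
briq [ 0.6354 -0.1753  0.0613] [0. 0.]
hA [ 0.4971 -0.3997  0.1772] [0.0002 0.0002]
hB [ 0.4249 -0.4058  0.1726] [0.0004 0.0004]
slab c [ 0.43645069 -0.15028527  0.02173493] mid handle [ 0.46100733 -0.40275376  0.17487645] 4.8586098372775
lidc [0.57210512 0.09582702 0.18      ]
hob c [0.57959641 0.14870264 0.17      ]
ball ctr top@.09 [ 0.46098799 -0.40057934  0.09      ] brq base
```

Residuals are small and the sizes agree: knob to flue measures 144 mm, the slab about 158 mm per side, the knob top sits at 0.211 and the handle top at 0.175. The stove yaw comes out at about -9.2°. Next, IK checks for every pose before anything moves.

```bash
cat >> h.py <<'E'
A=np.radians(-9.2); SX=np.array([np.cos(A),np.sin(A),0]); SY=np.array([-np.sin(A),np.cos(A),0]); UZ=np.array([0,0,1.])
KNOB=np.array([.5735,.0973,.199]); HINGE=np.array([.517,.2524,.2205])
SLAB=np.array([.4365,-.1503,.025]); BRIQ=np.array([.6354,-.1753,.03]); KH=np.array([.461,-.4027,.1685])
def ori(psi): return [-90,0,psi]
def st(*k):
    s=env.read_state(); print('t%.2f'%s['clock'],np.round(s['position'],4),np.round(s['tool_rot'],1),'F',np.round(s['force'],1),'op %.3f'%s['opening'])
    return s
def pic(n,name):
    f=env.grab_frame(n); cv2.imwrite(f'pics/{name}.png',f['image']); return f
E
python3 - <<'E'
from h import *
for nm,p in dict(damp=HINGE+.07*SY+[0,0,-.019],damp_hi=HINGE+.07*SY+[0,0,.08],dampup=HINGE+.068*UZ,lid=KNOB+[0,0,-.019],slab=SLAB+[0,0,.015],slabhi=SLAB+[0,0,.2],br=BRIQ,brhi=BRIQ+[0,0,.2],ket=KH,kethi=KH+[0,0,.25],hole=KNOB+[0,0,.1],holehi=KNOB+[0,0,.24]).items():
    print(nm,[ (psi,np.round(j,0).tolist() if (j:=env.inverse_kinematics(p,ori(psi))) is not None else None) for psi in ((-99.2,80.8) if nm!='ket' and nm!='kethi' else(4.9,-175.1))])
E
```

```text
damp [(-99.2, [46.0, 22.0, -2.0, 0.0, -65.0, 124.0]), (80.8, [46.0, 22.0, -2.0, 0.0, -65.0, -56.0])]
damp_hi [(-99.2, [46.0, 19.0, 7.0, 0.0, -78.0, 124.0]), (80.8, [46.0, 19.0, 7.0, 0.0, -78.0, -56.0])]
dampup [(-99.2, [42.0, 15.0, -0.0, 0.0, -75.0, 129.0]), (80.8, [42.0, 15.0, -0.0, 0.0, -75.0, -51.0])]
lid [(-99.2, [26.0, 20.0, -9.0, 0.0, -61.0, 145.0]), (80.8, [26.0, 20.0, -9.0, 0.0, -61.0, -35.0])]
slab [(-99.2, [1.0, 20.0, -35.0, 0.0, -35.0, 170.0]), (80.8, [1.0, 20.0, -35.0, 0.0, -35.0, -10.0])]
slabhi [(-99.2, [1.0, 6.0, -21.0, 0.0, -63.0, 170.0]), (80.8, [1.0, 6.0, -21.0, 0.0, -63.0, -10.0])]
br [(-99.2, [-1.0, 35.0, -7.0, 0.0, -48.0, 172.0]), (80.8, [-1.0, 35.0, -7.0, 0.0, -48.0, -8.0])]
brhi [(-99.2, [-1.0, 25.0, 6.0, 0.0, -71.0, 172.0]), (80.8, [-1.0, 25.0, 6.0, 0.0, -71.0, -8.0])]
ket [(4.9, [-26.0, 23.0, -6.0, 0.0, -61.0, -59.0]), (-175.1, [-26.0, 23.0, -6.0, 0.0, -61.0, 121.0])]
kethi [(4.9, [-26.0, 18.0, 21.0, 0.0, -93.0, -59.0]), (-175.1, [-26.0, 18.0, 21.0, 0.0, -93.0, 121.0])]
hole [(-99.2, [26.0, 15.0, 2.0, 0.0, -76.0, 145.0]), (80.8, [26.0, 15.0, 2.0, 0.0, -76.0, -35.0])]
holehi [(-99.2, [26.0, 14.0, 19.0, 0.0, -95.0, 145.0]), (80.8, [26.0, 14.0, 19.0, 0.0, -95.0, -35.0])]
```

Run:
```python
from h import *
s=st()
env.move_straight(s['position']+[0,0,.2],rate=.3)
g=HINGE+.070*SY+[0,0,.002]
env.goto(g+[0,0,.10],ori(80.8)); st()
env.gripper_to(0.37); st()
f=pic('wrist','c_w'); pic('scene','c_s'); pic('top','c_t')
for t in('damper_grip',): print([(q['xyz'],q['score']) for q in env.search_frame(f,t)[:2]])
```

```text
t2.25 [ 0.2553 -0.5704  0.2225] [-90.    0.   24.1] F [-0.1  0.2 -0.4] op 1.003
t6.34 [0.5286 0.3209 0.3226] [-90.   -0.   80.7] F [ 0.2  0.4 -1.2] op 0.997
t7.47 [0.5282 0.3215 0.3225] [-90.    0.   80.8] F [-0.   0.8  1.1] op 0.368
[([0.5913, 0.2503, 0.2286], 0.78), ([0.5785, 0.1486, 0.1731], 0.37)]
```

View pics/c_w.png

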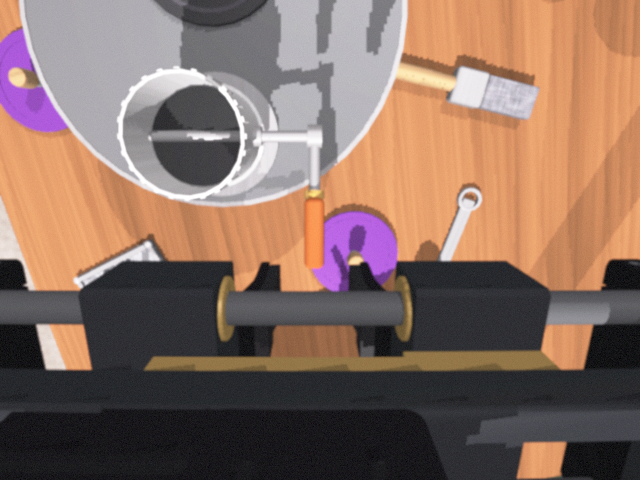

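View pics/c_s.png

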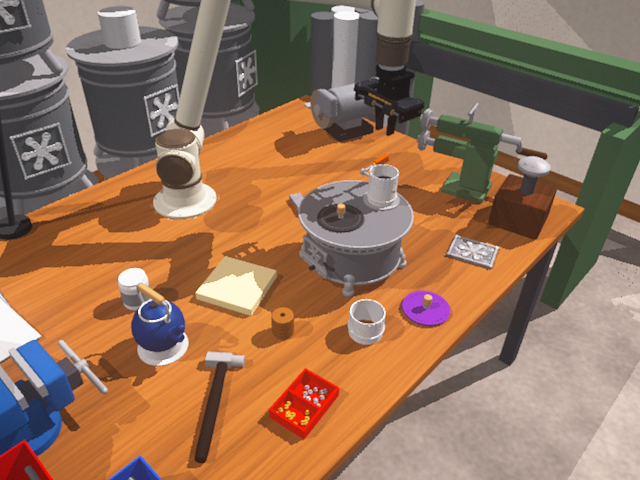

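The wrist view shows the grip at u≈314 (v 197–265), centred between the fingers. Now I'll descend, grip it and swing the handle.

Run:
```python
from h import *
r=.070; off=np.array([0,0,-.019])
print(env.move_straight(HINGE+r*SY+[0,0,.003]+off,rate=.12,force_limit=12)); st()
env.gripper_to(0.0,12); st()
for a in np.radians([15,30,45,60,75,90]):
    hit=env.move_straight(HINGE+r*(np.cos(a)*SY+np.sin(a)*UZ)+off,rate=.07,force_limit=35)
    st()
    if hit: print('hit',np.degrees(a));break
p=pic('scene','d_s');pic('wrist','d_w')
```

```text
False
t8.80 [0.5287 0.3218 0.2055] [-90.1  -0.1  80.8] F [-0.   0.1  0.6] op 0.374
t9.28 [0.5285 0.3216 0.2049] [-90.   -0.   80.8] F [0.7 0.7 1.5] op 0.158
t9.64 [0.5279 0.3182 0.22  ] [-90.    0.1  80.8] F [ 1.5 -3.1  0.4] op 0.159
t10.05 [0.5267 0.3112 0.2365] [-90.    0.1  80.8] F [ 2.9 -4.4 -1.4] op 0.157
t10.46 [0.5249 0.3006 0.2508] [-90.    0.1  80.8] F [ 4.1 -3.6 -3.6] op 0.158
t10.87 [0.5227 0.2869 0.262 ] [-90.   -0.   80.8] F [ 4.4 -1.4 -4.8] op 0.162
t11.28 [0.52   0.2706 0.2693] [-90.   -0.   80.8] F [ 3.2  0.5 -4.8] op 0.158
t11.68 [0.5171 0.2529 0.272 ] [-90.   -0.   80.8] F [ 2.3  2.3 -2.6] op 0.162
```

View pics/d_s.png

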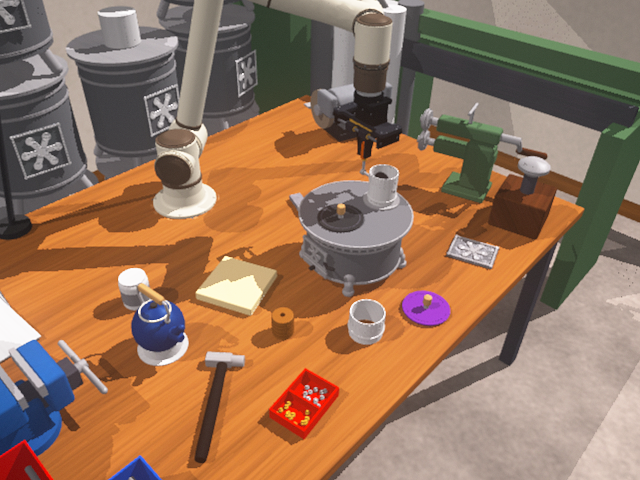

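View pics/d_w.png

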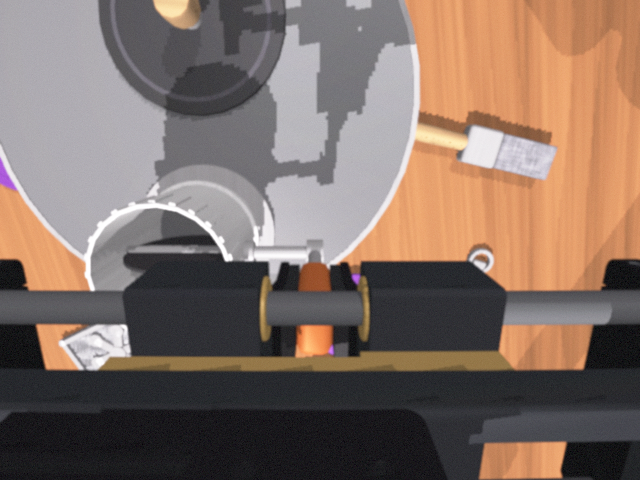

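The handle is now upright in the gripper. I'll push it to the firm stop with force sensing.

Run:
```python
from h import *
p=HINGE+.070*UZ+[0,0,-.019]
print(env.move_straight(p-.015*SY-[0,0,.001],rate=.04,force_limit=12)); s=st()
env.gripper_to(0.37); st()
env.move_straight(s['position']+[0,0,.11],rate=.25); st()
f=pic('scene','e_s');g=pic('top','e_t');w=pic('wrist','e_w')
cv2.imwrite('pics/e_s1.png',cv2.resize(f['image'][130:250,290:440],None,fx=5,fy=5,interpolation=2))
```

```text
True
t12.03 [0.517  0.2516 0.272 ] [-90.1  -0.4  80.8] F [-0.2  1.7  3.4] op 0.159
t12.68 [0.5176 0.2523 0.2707] [-90.1  -0.5  80.8] F [ 0.1 -0.8 -0.2] op 0.364
t13.27 [0.5168 0.2516 0.3822] [-90.1  -0.5  80.8] F [-0.   0.2 -1.4] op 0.372
```

View pics/e_s1.png

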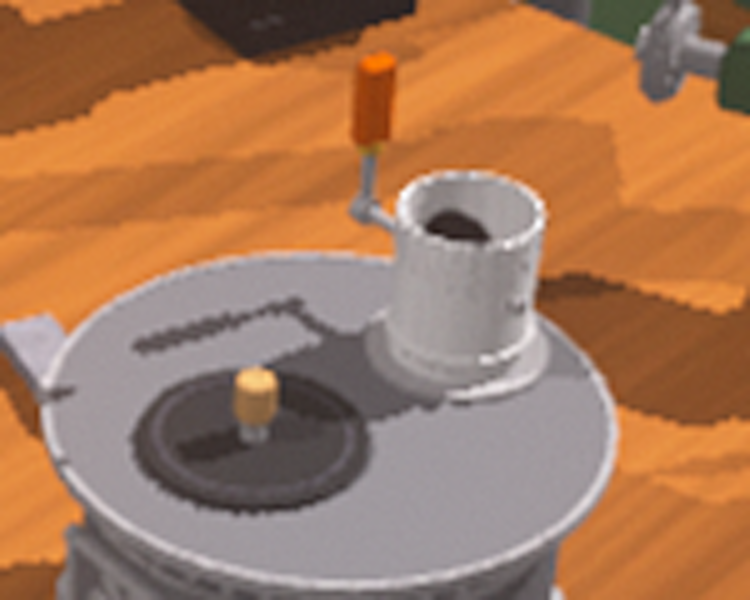

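View pics/e_w.png

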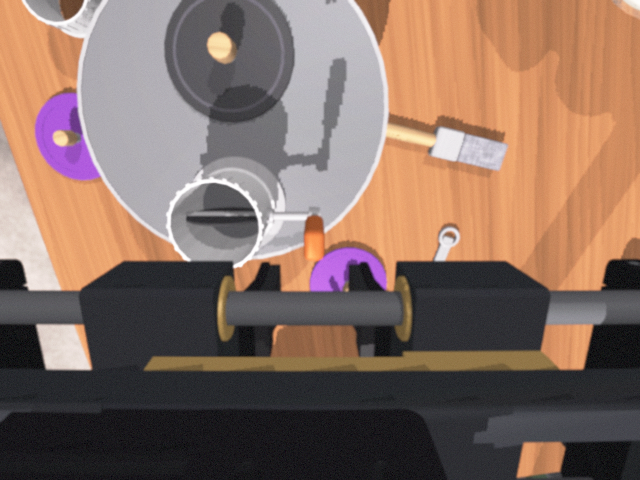

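Run:
```python
from h import *
f=env.grab_frame('scene');w=env.grab_frame('wrist');t=env.grab_frame('top')
for a in (80,85,88,90,93):
    r=np.radians(a); d=np.cos(r)*SY+np.sin(r)*UZ
    q=[proj(f,HINGE+k*d)[0] for k in (0,.093)]
    print(a,[((x-[290,130]+.5)*5-.5).round(0).tolist() for x in q],'wrist',[proj(w,HINGE+k*d)[0].round(0).tolist() for k in(0,.043,.093)],'top',[proj(t,HINGE+k*d)[0].round(1).tolist() for k in(0,.093)])
cv2.imwrite('pics/e_t1.png',cv2.resize(t['image'][200:290,160:280],None,fx=6,fy=6,interpolation=2))
```

```text
80 [[365.0, 208.0], [399.0, 51.0]] wrist [[314.0, 214.0], [314.0, 234.0], [314.0, 266.0]] top [[219.5, 257.6], [204.9, 250.5]]
85 [[365.0, 208.0], [388.0, 54.0]] wrist [[314.0, 214.0], [314.0, 230.0], [314.0, 255.0]] top [[219.5, 257.6], [208.2, 250.9]]
88 [[365.0, 208.0], [381.0, 56.0]] wrist [[314.0, 214.0], [314.0, 227.0], [314.0, 248.0]] top [[219.5, 257.6], [210.3, 251.1]]
90 [[365.0, 208.0], [377.0, 58.0]] wrist [[314.0, 214.0], [314.0, 225.0], [314.0, 244.0]] top [[219.5, 257.6], [211.7, 251.3]]
93 [[365.0, 208.0], [370.0, 60.0]] wrist [[314.0, 214.0], [314.0, 223.0], [314.0, 237.0]] top [[219.5, 257.6], [213.8, 251.6]]
```

View pics/e_t1.png

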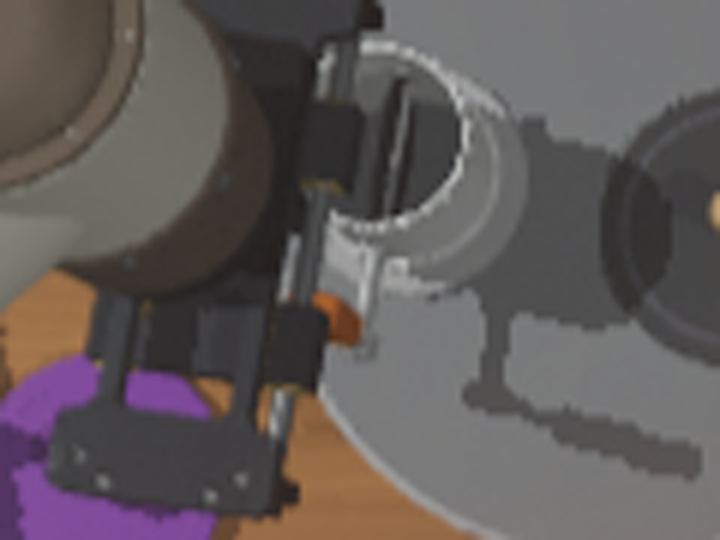

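The fit gives about 90° ± 2°. To be sure it sits at the stop, I'll push it once from its +y side with shut fingers.

Run:
```python
from h import *
b=HINGE+[0,0,.066]
env.move_straight(b+.055*SY+[0,0,.09],rate=.3)
env.gripper_to(0.0)
env.move_straight(b+.055*SY,rate=.25); st()
env.move_straight(b+.03*SY,rate=.15,force_limit=10)
print(env.move_straight(b+.008*SY,rate=.03,force_limit=9)); s=st()
print('y off mm',1000*(s['position']-HINGE)@SY)
env.move_straight(b+.045*SY,rate=.3)
env.move_straight(b+.045*SY+[0,0,.12],rate=.4)
f=env.grab_frame('scene')
cv2.imwrite('pics/f_s1.png',cv2.resize(f['image'][130:250,290:440],None,fx=5,fy=5,interpolation=2))
```

```text
t15.24 [0.5265 0.3068 0.2875] [-90.2  -0.5  80.9] F [ 0.1 -1.5  0.4] op 0.004
True
t15.98 [0.521  0.2761 0.2866] [-90.2  -0.9  80.9] F [-0.4  2.2  1.1] op 0.005
y off mm 24.024460360027316
```

View pics/f_s1.png

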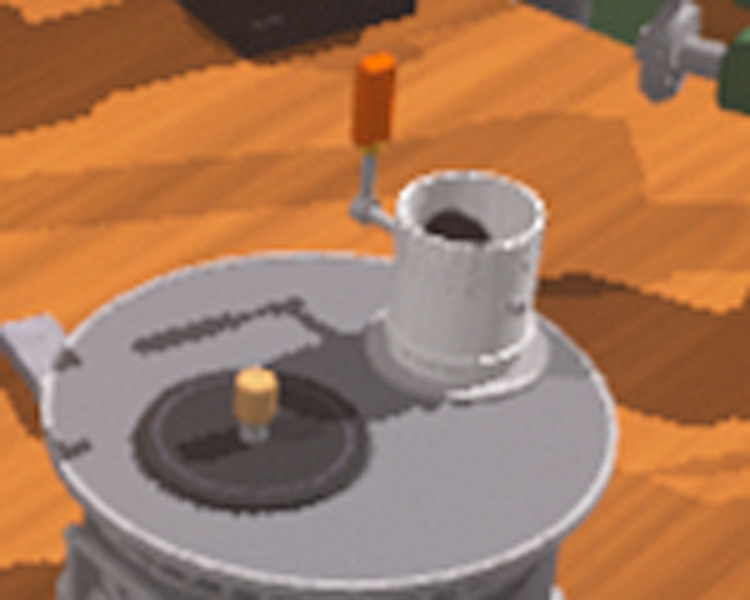

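The handle resisted more than 9 N without moving, where turning it takes about 1.5 N, so it is at the stop. Next is the lid.

Run:
```python
from h import *
k=KNOB+[0,0,-.0185]
env.goto(k+[0,0,.09],ori(80.8)); env.gripper_to(.6)
w=pic('wrist','g_w')
print(env.move_straight(k,rate=.12,force_limit=10)); st()
env.gripper_to(0,25); st()
env.move_straight(k+[0,0,.10],rate=.15); st()
pic('scene','g_s')
```

```text
False
t19.74 [0.5741 0.0975 0.1813] [-90.1  -0.   80.8] F [ 0.3 -0.2  0.5] op 0.604
t20.39 [0.5732 0.0973 0.1806] [-90.    0.   80.8] F [-1.9  0.8  2.8] op 0.245
t21.21 [0.5726 0.0972 0.2787] [-89.8   0.1  80.8] F [-0.7  0.1 -4.1] op 0.242
```

View pics/g_s.png

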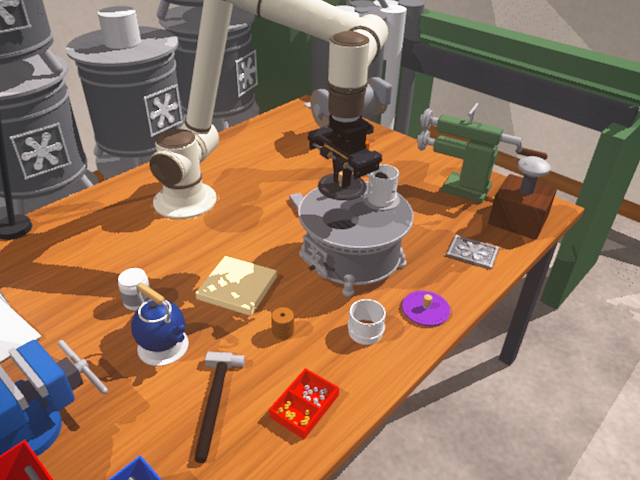

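The lid is off (load ≈ 4 N). Now I'll place it on the slab.

Run:
```python
from h import *
z=.025+.034-.0185
p=SLAB*[1,1,0]+[0,0,z]
env.move_straight(p+[0,0,.16],rate=.25)
env.move_straight(p+[0,0,.02],rate=.2); st()
print(env.move_straight(p-[0,0,.008],rate=.03,force_limit=5)); s=st()
env.gripper_to(.6); st()
env.move_straight(s['position']+[0,0,.12],rate=.25)
f=pic('scene','h_s'); w=pic('wrist','h_w');
```

```text
t23.43 [ 0.4379 -0.1501  0.0614] [-90.1   0.   80.9] F [ 0.3  0.9 -3.1] op 0.241
True
t24.11 [ 0.4365 -0.1504  0.0403] [-90.    0.   80.8] F [-0.9  0.4  3.1] op 0.237
t24.93 [ 0.4351 -0.1502  0.0395] [-89.8   0.   80.8] F [-0.3 -0.3  0.4] op 0.600
```

View pics/h_s.png

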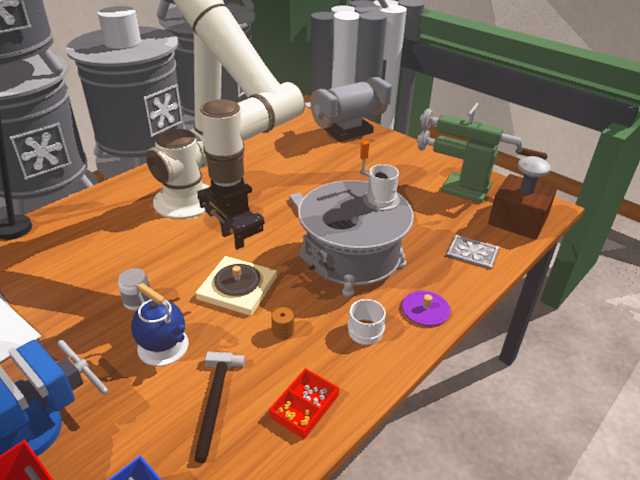

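View pics/h_w.png

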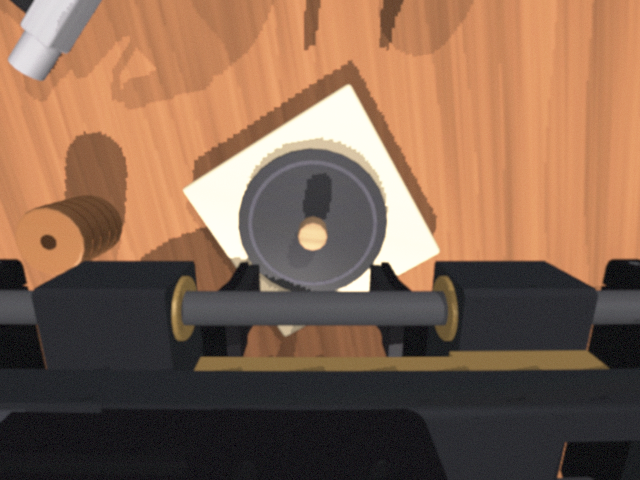

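The lid lies flat, centred on the slab, and its knob is at wrist px (313,236). Briquette next.

Run:
```python
from h import *
b=BRIQ*[1,1,0]+[0,0,.030]
env.gripper_to(1.0)
env.goto(b+[0,0,.10],ori(80.8)); st()
print(env.move_straight(b,rate=.15,force_limit=8)); st()
env.gripper_to(0,25); st()
env.move_straight(b+[0,0,.2],rate=.3); 
h=KNOB*[1,1,0]+[0,0,.23]
env.move_straight(h,rate=.3); st()
f=pic('scene','i_s');w=pic('wrist','i_w')
```

```text
t27.37 [ 0.6343 -0.1752  0.1298] [-89.9   0.   80.8] F [-0.6  0.1 -0.6] op 1.001
False
t28.18 [ 0.6362 -0.1754  0.0314] [-90.1   0.   80.8] F [ 0.1 -0.2 -0.5] op 1.002
t28.86 [ 0.6351 -0.1753  0.0301] [-90.    0.   80.8] F [-1.4 -0.1  2.1] op 0.613
t30.76 [0.5734 0.0964 0.2294] [-89.9   0.1  80.8] F [ 1.  -1.3 -1.4] op 0.611
```

View pics/i_s.png

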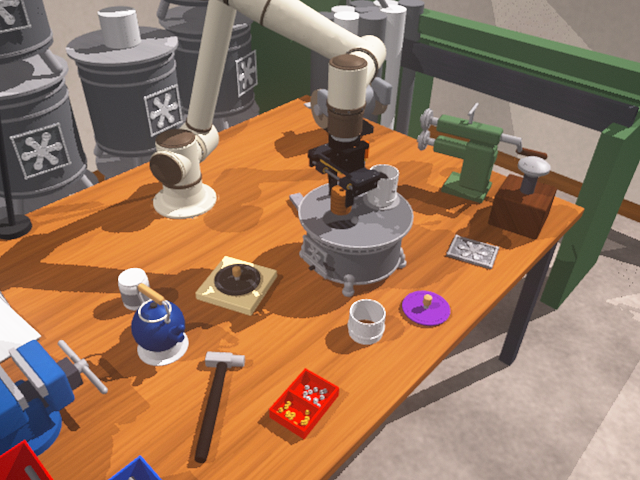

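View pics/i_w.png

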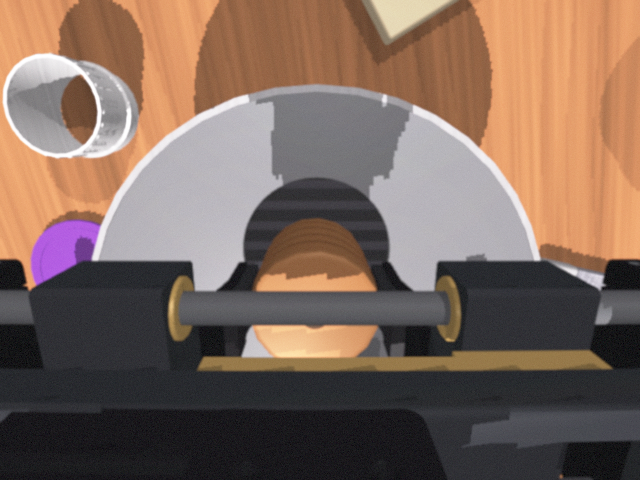

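Run:
```python
from h import *
h=KNOB*[1,1,0]+[0,0,.177]
print(env.move_straight(h,rate=.08,force_limit=6)); st()
env.gripper_to(.95); st()
env.move_straight(h+[0,0,.16],rate=.3)
q=KH+[0,0,.10]
env.move_straight(h*[1,1,0]+[-.05,-.1,.337],rate=.4)
f=pic('scene','j_s');w=pic('wrist','j_w')
```

```text
False
t31.67 [0.574  0.0974 0.1775] [-90.1  -0.   80.8] F [ 0.4  0.2 -1.3] op 0.619
t32.47 [0.5735 0.0973 0.177 ] [-90.    0.   80.8] F [ 0.3  0.1 -0.1] op 0.949
```

View pics/j_s.png

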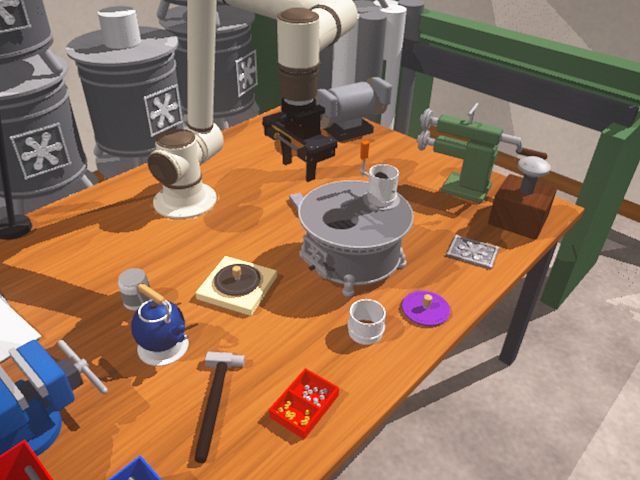

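View pics/j_w.png

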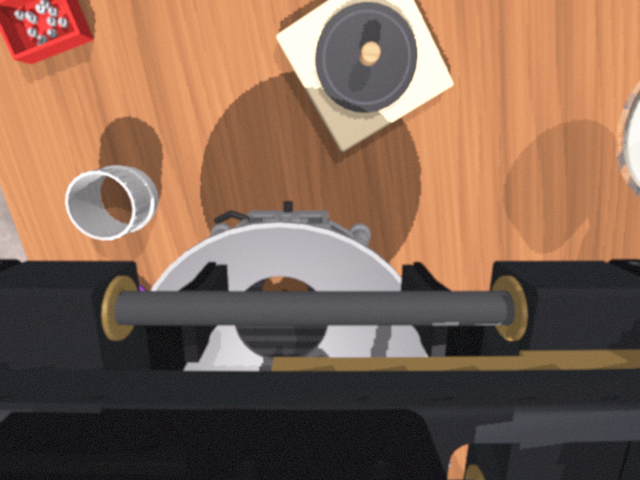

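The briquette shows inside the hole at wrist px (275,283). Next I go above the kettle and check its handle in the wrist view.

Run:
```python
from h import *
env.goto(KH+[0,0,.12],ori(4.9)); env.gripper_to(.6); st()
w=pic('wrist','k_w')
e=np.array([np.cos(np.radians(4.9)),np.sin(np.radians(4.9)),0])
top=KH+[0,0,.009]
print([proj(w,top+k*e)[0].round(0).tolist() for k in(-.039,0,.039)])
for q in env.search_frame(w,'kettle_handle')[:2]: print(q['xyz'],q['score'])
```

```text
t36.01 [ 0.461  -0.4027  0.2885] [-90.    0.    4.9] F [ 0.2  0.3 -0.7] op 0.601
[[314.0, 176.0], [314.0, 227.0], [314.0, 274.0]]
[0.454, -0.4028, 0.1166] 0.67
[0.2966, -0.3623, 0.0857] 0.39
```

View pics/k_w.png

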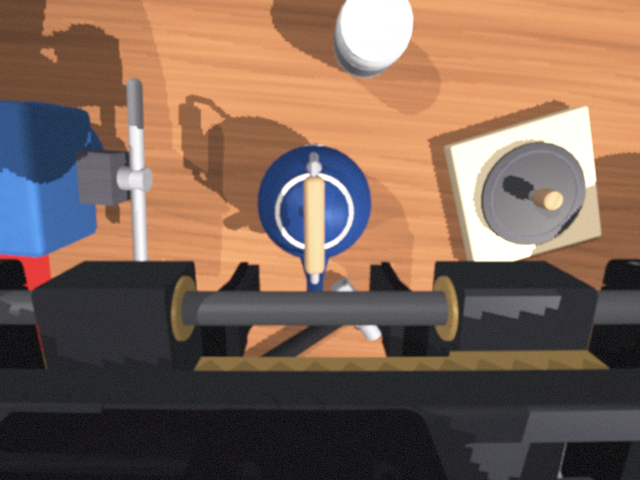

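The handle spans v≈178–272 at u≈315, which matches the projected model. Now I'll grasp and carry the kettle.

Run:
```python
from h import *
k=KH+[0,0,-.016]
print(env.move_straight(k,rate=.12,force_limit=8)); st()
env.gripper_to(0,40); st()
env.move_straight(k+[0,0,.05],rate=.06); st()
env.move_straight(k*[1,1,0]+[0,0,.38],rate=.22)
env.move_straight(KNOB*[1,1,0]+[0,0,.38],rate=.2); env.dwell(.4); st()
f=pic('scene','l_s');t=pic('top','l_t');w=pic('wrist','l_w')
```

```text
False
t37.39 [ 0.4615 -0.403   0.1534] [-90.1  -0.1   4.9] F [ 0.5 -0.  -0.3] op 0.599
t38.10 [ 0.461  -0.4029  0.1526] [-90.   -0.    4.9] F [-0.4 -1.  -0.2] op 0.178
t39.08 [ 0.4606 -0.4024  0.202 ] [-89.9   0.    4.9] F [-0.8 -1.1 -4.4] op 0.181
t43.15 [0.5735 0.0972 0.38  ] [-90.   -0.    4.9] F [-0.3  0.  -4.5] op 0.177
```

View pics/l_s.png

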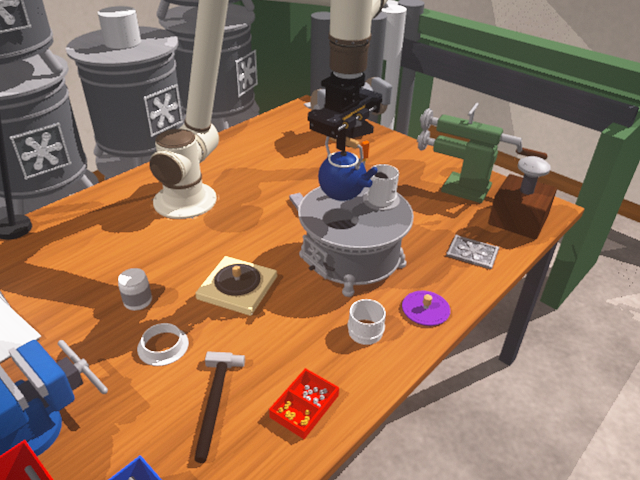

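View pics/l_w.png

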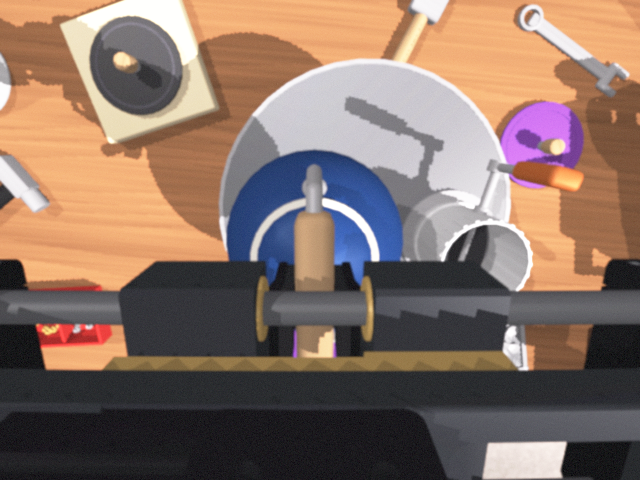

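The kettle hangs upright over the hole. Now I'll lower it gently.

Run:
```python
from h import *
h=KNOB*[1,1,0]
env.move_straight(h+[0,0,.31],rate=.12); env.dwell(.3); st()
print(env.move_straight(h+[0,0,.284],rate=.02,force_limit=3)); s=st()
pic('scene','m_s');pic('wrist','m_w')
```

```text
t44.33 [0.5737 0.0974 0.3106] [-90.   -0.1   4.9] F [ 0.6 -0.2 -5.1] op 0.175
True
t45.27 [0.5734 0.0977 0.2896] [-90.    0.    4.9] F [-1.2  2.6  4.3] op 0.180
```

View pics/m_s.png

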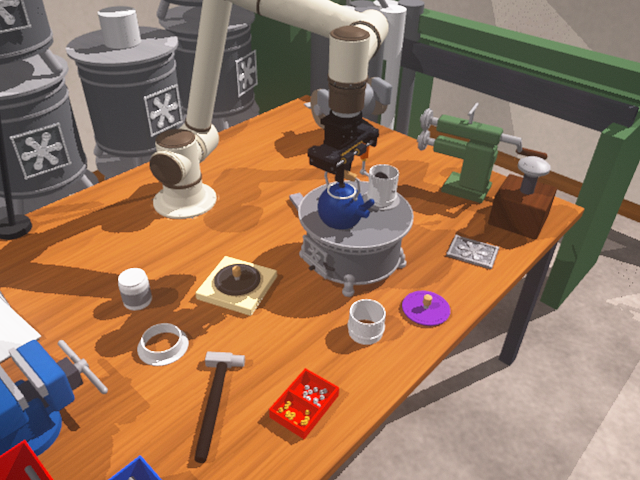

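It touched at TCP z 0.2896 against the expected seated 0.291, so it is seated. Releasing, then a check.

Run:
```python
from h import *
env.gripper_to(.5); s=st()
env.move_straight(s['position']+[0,0,.06],rate=.12)
env.move_straight(s['position']+[0,0,.15],rate=.25)
env.move_straight([.40,-.10,.42],rate=.35); env.dwell(.2); st()
f=pic('scene','n_s');t=pic('top','n_t')
cv2.imwrite('pics/n_s1.png',cv2.resize(f['image'][130:300,290:440],None,fx=3.5,fy=3.5,interpolation=2))
cv2.imwrite('pics/n_t1.png',cv2.resize(t['image'][160:340,170:430],None,fx=3,fy=3,interpolation=2))
hh=np.array([.5734,.0973,.17]); e=np.array([np.cos(np.radians(4.9)),np.sin(np.radians(4.9)),0])
for k in(-.039,.039): print([((proj(g,hh+[0,0,.146]+k*e)[0]-o+.5)*m-.5).round(0).tolist() for g,o,m in((f,[290,130],3.5),(t,[170,160],3))])
```

```text
t46.16 [0.572  0.0973 0.287 ] [-90.    0.4   4.9] F [-0.4  0.1  0.1] op 0.499
t48.42 [ 0.401  -0.0991  0.4193] [-90.    0.4   5. ] F [ 0.6 -0.   0.1] op 0.499
[[142.0, 122.0], [332.0, 247.0]]
[[232.0, 160.0], [323.0, 149.0]]
```

View pics/n_s1.png

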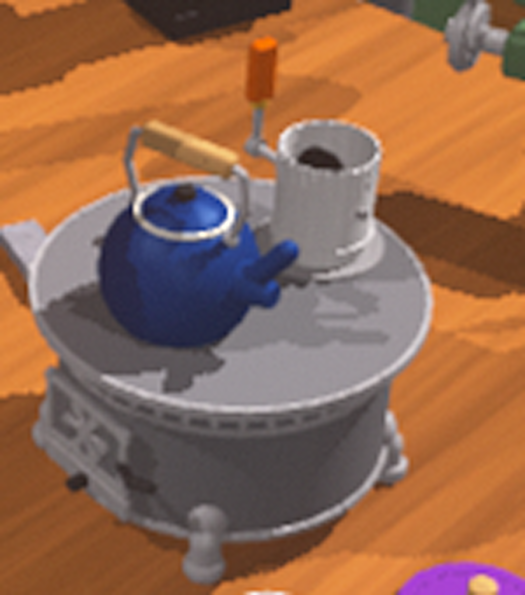

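View pics/n_t1.png

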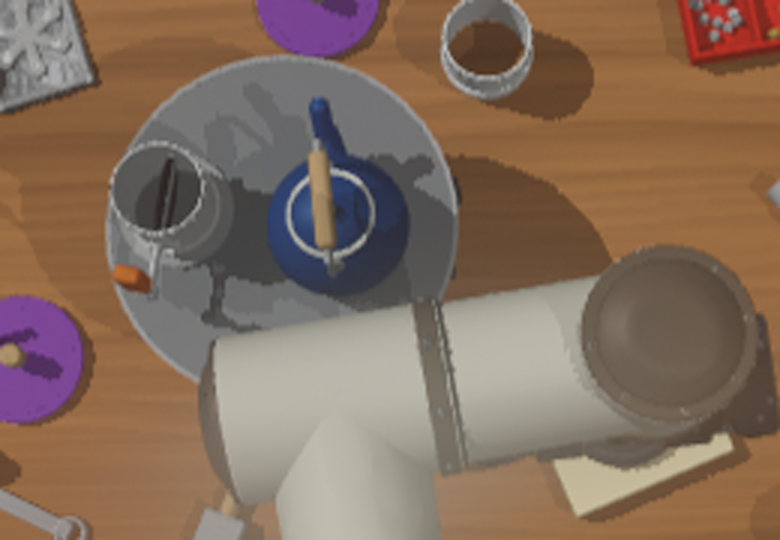

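View pics/n_s.png

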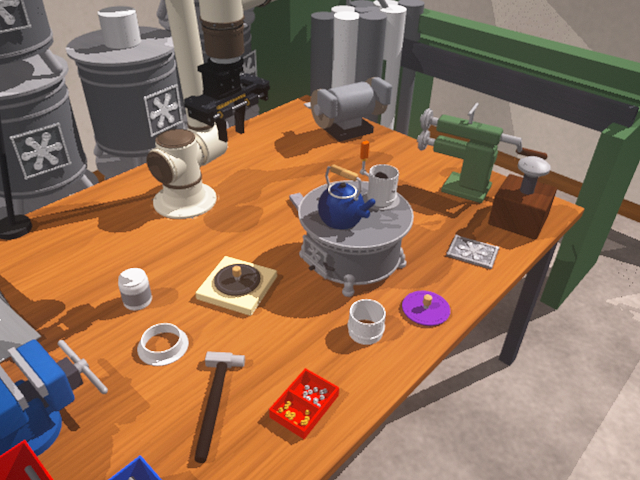

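The kettle sits in the hole. I'll quantify its tilt by triangulating the handle ends and fitting the ball outline before handing in.

Run:
```python
from h import *
env.move_straight([.36,-.25,.42],rate=.35); env.dwell(.3)
f=env.grab_frame('scene');t=env.grab_frame('top')
s=7
cv2.imwrite('pics/o_s.png',cv2.resize(f['image'][160:240,310:390],None,fx=s,fy=s,interpolation=2))
cv2.imwrite('pics/o_t.png',cv2.resize(t['image'][185:270,250:335],None,fx=s,fy=s,interpolation=2))
import pickle;pickle.dump((f,t),open('G.pkl','wb'))
st()
```

```text
t49.51 [ 0.3603 -0.2494  0.4201] [-90.    0.3   5. ] F [0.6 0.1 0.4] op 0.499
```

View pics/o_s.png

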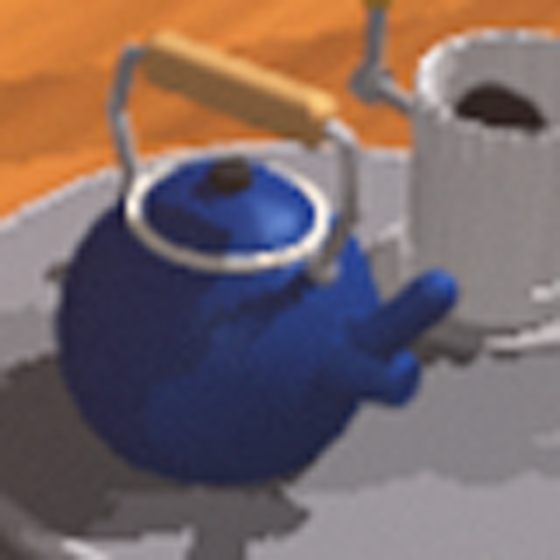

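View pics/o_t.png

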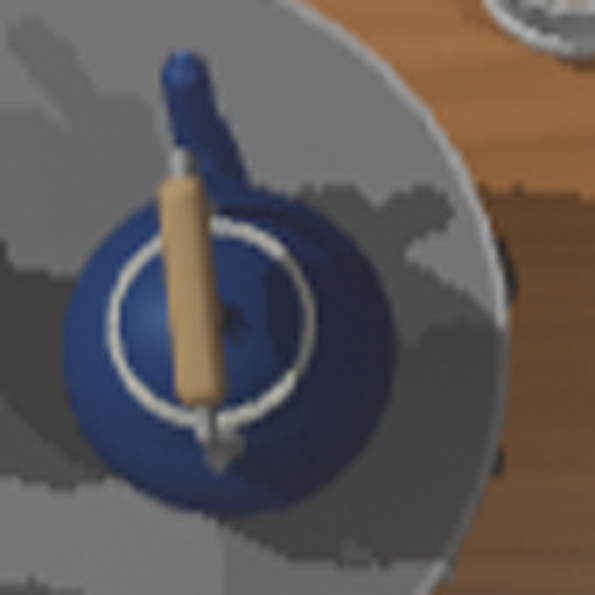

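```bash
python3 - <<'E'
from h import *
import pickle
f,t=pickle.load(open('G.pkl','rb'))
a=lambda p:[(p[0]+.5)/7-.5+310,(p[1]+.5)/7-.5+160]
b=lambda p:[(p[0]+.5)/7-.5+250,(p[1]+.5)/7-.5+185]
X={}
for n,p,q in(('hB',(160,48),(200,392)),('hA',(322,104),(182,188)),('knob',(233,172),(232,320))):
    x,e=tri([(f,a(p)),(t,b(q))]);X[n]=x;print(n,x.round(4),np.round(e,4))
m=(X['hA']+X['hB'])/2;d=X['hA']-X['hB']
print('mid',m,'len',np.linalg.norm(d),'pitch',np.degrees(np.arcsin(d[2]/np.linalg.norm(d))))
# ball: predicted silhouette of sphere vs blue mask, fit centre
c0=np.array([.5734,.0973,.207])
rng=np.random.default_rng(0)
def sil(g,c,o):
    p=np.array(g['position']); v=c-p; D=np.linalg.norm(v); v/=D
    u=np.cross(v,[0,0,1]);u/=np.linalg.norm(u);w=np.cross(u,v)
    th=np.linspace(0,2*np.pi,360); r=.06
    pts=c-v*r*r/D+r*np.sqrt(1-(r/D)**2)*(np.cos(th)[:,None]*u+np.sin(th)[:,None]*w)
    return proj(g,pts)
for g,o,n in((f,(310,160),'s'),(t,(250,185),'t')):
    q=sil(g,c0,o); im=cv2.imread(f'pics/o_{n}.png'); q=((q-o+.5)*7-.5).round().astype(int)
    cv2.polylines(im,[q.reshape(-1,1,2)],True,(0,255,255),1)
    for k in (0.069,.1): 
        z=((proj(g,c0+[0,0,k])[0]-o+.5)*7-.5).round().astype(int); cv2.circle(im,tuple(int(v) for v in z),4,(0,255,0),-1)
    cv2.imwrite(f'pics/p_{n}.png',im)
E
python3 -c "
import cv2,numpy as np
a=cv2.imread('pics/p_s.png');b=cv2.imread('pics/p_t.png')
cv2.imwrite('pics/p.png',np.hstack([cv2.resize(a,(400,400)),cv2.resize(b,(400,400))]))"
```

```text
hB [0.5389 0.0992 0.3105] [0.0007 0.0007]
hA [0.6076 0.105  0.3144] [0.0001 0.0001]
knob [0.5735 0.0944 0.2752] [0.0038 0.0038]
mid [0.57323244 0.10208036 0.31244828] len 0.06906429050877363 pitch 3.247894439679068
```

View pics/p.png

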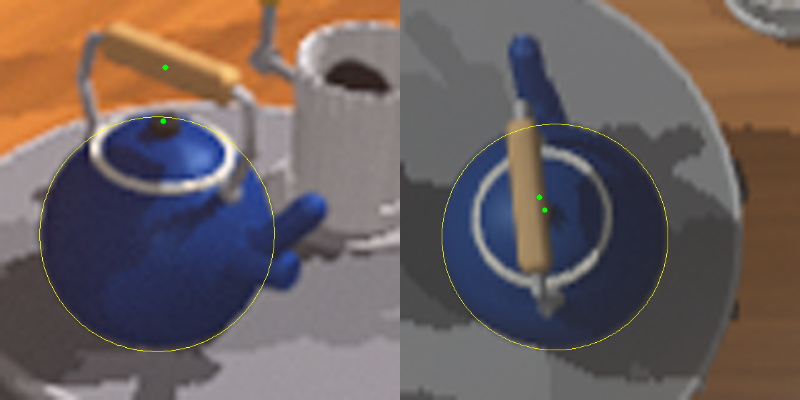

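The ball outline matches the seated model in both views. The handle is offset about 5 mm, which would mean at most 3° of tilt, and the same bias was there in the pot ring. Handing in.

```bash
python3 -c "
from workcell import env
print(env.close_job(), env.read_state()['clock'])"
```

```text
the job is handed in; nothing more can be done
the job is handed in; nothing more can be done
```

The stove is ready for its trial burn: all four steps were done in the order asked, and the job was handed in at about 50 s of robot time. No verdict was reported.

- **Damper:** I swung the handle up to the stop. A second push of more than 9 N did not move it, and the camera fit gave about 90° ± 2°.
- **Lid:** It lies flat in the middle of the slab. It touched down within a millimetre of the computed height.
- **Briquette:** I released it through the hob hole, and it was visible inside the firebox afterwards.
- **Kettle:** I lowered it with the force limit on, and contact came at tool height 0.2896 m against the expected 0.291 m. After release its ball outline matched the seated model in both cameras.

**Checks that disagreed:** the kettle's handle measured about 5 mm off the ball's axis, which would mean a tilt of up to 3°. I saw a similar offset while it stood upright in the pot ring, so I took it as measurement bias. The wrist-camera network put the damper grip about 9 cm from my triangulated point. I went by the triangulation, and the grasp confirmed it.

The bystander tools and parts were not handled, and they looked unmoved in the last pictures.

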